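# Line up sockets by size on the hardness-test sample tray

## Task

Four impact sockets, one of each size, are waiting for the hardness tester: line them up on the sample tray in order of size, the smallest on the pad at the tray's red end and the largest on the pad at its black end, so that the tester's screw need only be wound down from one to the next. Stand each upright, hexagon mouth up as now, centred on its own pad, and let go of it. Leave the brass reference block and the stand magnifier where they are.

Things in the scene. Friction and masses are not known exactly. Their poses are not given: they have to be found in the camera images.
- socket_s: the smallest impact socket (round steel wrench socket), standing on the bench with its hexagon mouth up: 38 mm tall, the upper part round, 24 mm across, the lowest 17 mm 28 mm across; hexagon mouth 15 mm across flats; about 0.09 kg. Origin: centre of its underside; z up its axis
- socket_m: the second smallest impact socket (round steel wrench socket), standing on the bench with its hexagon mouth up: 50 mm tall, the upper part round, 34 mm across, straight all the way down; hexagon mouth 22 mm across flats; about 0.2 kg. Origin: centre of its underside; z up its axis
- socket_l: the second largest impact socket (round steel wrench socket), standing on the bench with its hexagon mouth up: 62 mm tall, the upper part round, 44 mm across, the lowest 27 mm 40 mm across; hexagon mouth 30 mm across flats; about 0.4 kg. Origin: centre of its underside; z up its axis
- socket_xl: the largest impact socket (round steel wrench socket), standing on the bench with its hexagon mouth up: 74 mm tall, the upper part round, 54 mm across, the lowest 32 mm 44 mm across; hexagon mouth 38 mm across flats; about 0.62 kg. Origin: centre of its underside; z up its axis
- pad_1: round black rubber pad, 60 mm across, 3 mm thick, fixed on the aluminium sample tray, at the red end. Origin: centre of its underside, 12 mm above the bench; z up, y along the row towards the red end, x towards the back rail. The four pads lie in a straight row, 66 mm centre to centre; sockets on them stand 15 mm above the bench
- pad_2: round black rubber pad, 60 mm across, 3 mm thick, fixed on the aluminium sample tray, second from the red end. Origin: centre of its underside, 12 mm above the bench; z up, y along the row towards the red end, x towards the back rail. The tray, 284 by 96 mm, top 12 mm above the bench, is fixed to the bench and may lie at any angle
- pad_3: round black rubber pad, 60 mm across, 3 mm thick, fixed on the aluminium sample tray, third from the red end. Origin: centre of its underside, 12 mm above the bench; z up, y along the row towards the red end, x towards the back rail. The tray's low back rail is 6 mm thick, stands 42 to 48 mm from the pads' centre line and rises to 20 mm above the bench
- pad_4: round black rubber pad, 60 mm across, 3 mm thick, fixed on the aluminium sample tray, at the black end. Origin: centre of its underside, 12 mm above the bench; z up, y along the row towards the red end, x towards the back rail. A red cap closes the first end of the tray and a black cap the last, each 14 mm thick, rising to 22 mm above the bench
- ref_block: hardness reference block, a flat brass disc 60 mm across, 10 mm thick, lying loose among the sockets; not to be moved. Origin: centre of its underside
- loupe: stand magnifier, black with a clear foot, 42 mm across, 50 mm tall, standing loose among the sockets; not to be moved. Origin: centre of its underside
Things that resemble listed ones, but are neither listed nor needed, are in the scene too. What is shaped like the socket_l but pink is not meant.

How it is judged (in metres and radians):
At the end, for the whole second after the job is handed in: The four sockets stand in order of size along the tray, the smallest on the pad at the red end: each upright within 0.08 rad (hexagon mouth up), its axis within 12 mm of the centre of its pad, its underside down on the pad (within 4 mm), at rest (below 0.02 m/s) (horizontal distance between socket_s and pad_1 below 0.012 m and z of socket_s in the frame of pad_1 between -0.001 and 0.007 m and angle between each of socket_s, socket_m, socket_l, socket_xl's own z axis and vertical below 0.08 rad and linear speed of each of socket_s, socket_m, socket_l, socket_xl below 0.02 m/s and horizontal distance between socket_m and pad_2 below 0.012 m and z of socket_m in the frame of pad_2 between -0.001 and 0.007 m and horizontal distance between socket_l and pad_3 below 0.012 m and z of socket_l in the frame of pad_3 between -0.001 and 0.007 m and horizontal distance between socket_xl and pad_4 below 0.012 m and z of socket_xl in the frame of pad_4 between -0.001 and 0.007 m); the robot touches nothing.
It fails at once if the brass reference block is shifted by more than 20 mm or tipped (distance of ref_block from where it was at the start of the episode above 0.02 m or angle between ref_block's own z axis and vertical above 0.3 rad).
It fails at once if the stand magnifier is shifted by more than 20 mm or tipped (distance of loupe from where it was at the start of the episode above 0.02 m or angle between loupe's own z axis and vertical above 0.3 rad).
It also fails if it takes over 120 s, if anything falls off the work surface, if the arm or the gripper's body presses on something with over 40 N, if the wrist force passes 120 N, or if a joint passes its speed limit or range.

## Robot

A 7-joint arm with a two-finger parallel gripper is mounted at the origin on the work surface. World frame = base frame: x ahead of the robot, y to its left, z up, the work surface at z = 0. Lengths are in mm, angles in rad, forces in N, time in s.
With the tool pointing down it reaches from about 425 to 1025 mm from the base axis. Payload 3.6 kg.
Tool frame: the origin (TCP) lies at the very end of the fingers, on their centre line; the grasp point (between the pads) lies 19 mm behind it (r.grasp_offset is the distance from the TCP to the grasp point, in mm); z points along the fingers, y is the direction in which the jaws open and shut (so a half turn about z gives the same grasp; the last joint's range is limited). The gripper opens to 85 mm and grips with 20 to 120 N. Pads are 22 mm wide; open, the fingers measure 114 mm over their backs; the gripper's body (76 mm by 85 mm) begins 54 mm behind the grasp point. The pads swing forward as they close: fully open they stand 13 mm farther back than shut.
Start: joints at [-1.387, 0.591, 0.048, 1.609, -0.033, 0.943, -0.034], TCP at [198.82, 697.209, 231.302] pointing down, gripper open.
Joint ranges: [-2.69, 2.69], [-0.47, 2.24], [-1.27, 1.36], [0.19, 2.51], [-1.53, 4.68], [0.08, 2.07], [-3.09, 3.09]. Speed limits (rad/s): [2.57, 2.57, 3.14, 3.14, 3.14, 3.14, 3.14].

## Interface

Orientations are given as a 3x3 rotation matrix whose columns are the frame's x, y, z axes.
In Python, from bench import r gives the robot as it stands.
- The arm moves only by the tool apply_moves, never from a script. Its argument "commands" is a list of rows, each an object with "slide": the shift along the tool's x, y, z in cm, a list of three; "yaw": the turn about the tool's z in degrees; "jaw": the gripper's target within -1 to 1 (fully open at 1, half-way at 0, shut at -1). A call has 1 to 5 rows; each row is the pose to reach, as a shift and turn from the pose commanded when the call began, along the tool's axes at that moment; what a row does not reach only later rows make up. A row lasts 1/10 s, in which the tool goes at most 50 mm and 8.59 degrees, less where a joint would pass 70% of its speed; a pose out of reach is approached as far as the arm can. A call with a gripper value outside its range is refused whole. The fingers move at their own pace and stop on an object; "newtons" is the grip in N (left out, the last holds). Time passes only in rows, so rows that repeat a pose let the fingers close. It gives the time, the measured TCP pose, the force and the opening at its end, in the units of the state.
- r.observe(): the state, without advancing time (a new reading comes with each control period).
- r.camera(name): name is "scene" or "top" or "wrist"; returns the picture (400x640x3 uint8, red, green, blue); there is no depth.
- r.camera_info(name): a dict with "K" (3x3 intrinsics, pixels), "pose" (4x4, takes a point from camera to world coordinates). Camera axes: x right, y down, z forward; pixel columns grow to the right and rows downward; lengths in mm; the calibration is good to about 2 mm. A picture is of the moment at which its call begins: read the wrist's pose just before it. camera_info takes no time and is no camera call; for the wrist camera it gives the pose at the moment of the call.
- r.job_done(): hands the job in, once; it reports no verdict.
The state is a dict: "clock": time; "joint_pos": joint angles; "dq": joint speeds; "tau": joint torques, N m; "ee_pos": TCP position; "ee_rot": TCP orientation; "contact_force": force on the tool from outside, world axes, zero at the start; "wrist_torque": the same for the moment, N m; "width": opening from 0.0 (shut) to 1.0 (fully open).
Only numpy, scipy, OpenCV 4.12 (cv2) and the standard library are available. Lean on these libraries where they do the work, as an engineer would, in place of code of your own. Each camera call takes 0.05 s, during which the arm holds its last target.

## Working session

There is one attempt and no reset: what is moved stays moved. The work goes in short steps, Python scripts to look and compute and a tool call to move; the robot and the scene stay as the last step left them, time stands still between calls to the robot, and variables do not carry over. Pictures are saved under pics/ and viewed, and the job is handed in when it is done.

Besides the shell and the picture viewer there is one more tool, called after "Request:" by a JSON object that holds its "fn" and its "kwargs", one argument or row to a line. apply_moves: Moves the arm, as the interface text tells. Its arguments: {"type":"object","properties":{"commands":{"type":"array","items":{"type":"object","properties":{"slide":{"type":"array","items":{"type":"number"}},"yaw":{"type":"number"},"jaw":{"type":"number"}}}},"newtons":{"type":"number"}},"required":["commands"]}

```bash
ls; mkdir -p pics; python3 - <<'E'
from bench import r
import cv2,numpy as np
for n in ["scene","top"]:
    cv2.imwrite(f"pics/{n}0.png",cv2.cvtColor(r.camera(n),cv2.COLOR_RGB2BGR))
    i=r.camera_info(n);print(n,np.round(i["K"],1).tolist(),np.round(i["pose"],3).tolist())
s=r.observe();print(s)
E
```

```text
pics
scene [[450.5, 0.0, 324.5], [0.0, 450.5, 203.9], [0.0, 0.0, 1.0]] [[0.596, 0.646, -0.477, 1207.578], [0.803, -0.467, 0.37, -528.636], [0.016, -0.603, -0.797, 1166.487], [0.0, 0.0, 0.0, 1.0]]
top [[372.8, 0.0, 317.4], [0.0, 372.8, 202.8], [0.0, 0.0, 1.0]] [[0.026, -0.996, 0.09, 442.676], [-1.0, -0.026, -0.004, -11.789], [0.006, -0.09, -0.996, 942.877], [0.0, 0.0, 0.0, 1.0]]
{'clock': 0.1, 'joint_pos': array([-1.38650101,  0.59203541,  0.04833809,  1.609698  , -0.03332247,
        0.94273288, -0.03369339]), 'dq': array([-1.34979077e-03, -1.77048550e-03,  1.67745785e-04, -2.25401658e-03,
        1.13014632e-03, -7.53647970e-06,  1.33395206e-03]), 'tau': array([ 3.97898853e-03, -5.49993217e+01,  1.55327003e+00, -1.98822892e+01,
        9.77305113e-03,  3.79769452e-03, -3.96199894e-06]), 'ee_pos': array([198.6197096 , 696.47513473, 230.24885679]), 'ee_rot': array([[-9.61674888e-01,  2.74191909e-01, -4.54183435e-04],
       [ 2.74192261e-01,  9.61672779e-01, -2.01726420e-03],
       [-1.16341675e-04, -2.06448590e-03, -9.99997862e-01]]), 'contact_force': array([-0.08582784, -0.17001994, -0.15218268]), 'wrist_torque': array([0.02252047, 0.00823465, 0.00805613]), 'width': 1.0016277581647695}
```

View pics/scene0.png

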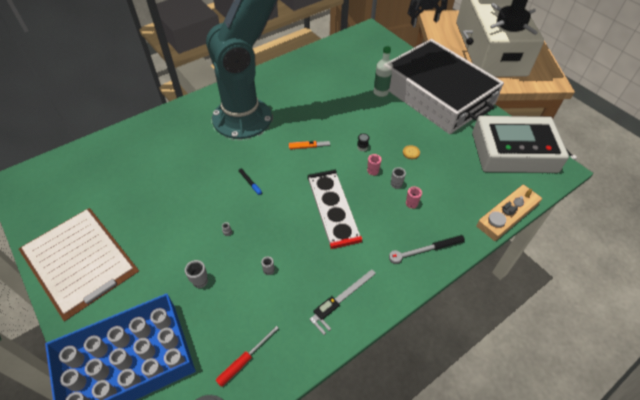

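View pics/top0.png

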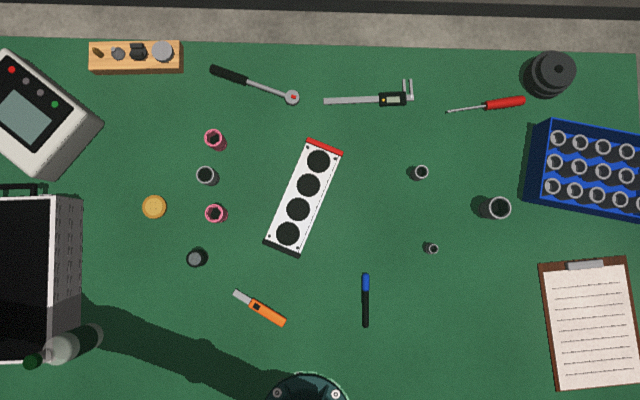

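The top view shows the grey sockets at about l (206,175) between two pink ones, m (421,172), s (432,248) and xl (499,207). The tray runs from red (324,146) to black (282,248), with brass at (153,206) and the loupe at (196,258). I'll measure these next.

```bash
cat > h.py <<'E'
from bench import r
import cv2,numpy as np
def ray(info,uv,z):
    K=np.array(info["K"]);P=np.array(info["pose"])
    d=P[:3,:3]@np.linalg.solve(K,[uv[0],uv[1],1.]);o=P[:3,3]
    return o+d*(z-o[2])/d[2]
def proj(info,p):
    K=np.array(info["K"]);P=np.array(info["pose"])
    c=P[:3,:3].T@(np.array(p,float)-P[:3,3]);q=K@c;return q[:2]/q[2]
def snap(n,f,crop=None,s=1):
    info=r.camera_info(n);im=cv2.cvtColor(r.camera(n),cv2.COLOR_RGB2BGR)
    c=im if crop is None else im[crop[1]:crop[3],crop[0]:crop[2]]
    cv2.imwrite("pics/"+f,cv2.resize(c,None,fx=s,fy=s,interpolation=cv2.INTER_CUBIC));return im,info
E
python3 - <<'E'
from h import *
im=cv2.imread("pics/top0.png");i=r.camera_info("top")
hsv=cv2.cvtColor(im,cv2.COLOR_BGR2HSV)
# pads: black blobs within tray
g=cv2.cvtColor(im,cv2.COLOR_BGR2GRAY)
roi=np.zeros_like(g);roi[130:262,255:350]=255
n,l,st,c=cv2.connectedComponentsWithStats(((g<60)&(roi>0)).astype(np.uint8))
P=[]
for k in range(1,n):
    if st[k,4]>150:
        w=ray(i,c[k],15);print("pad?",c[k].round(1),st[k],w.round(1))
# nongreen
ng=(~((hsv[...,0]>60)&(hsv[...,0]<95)&(hsv[...,1]>80))).astype(np.uint8)
n,l,st,c=cv2.connectedComponentsWithStats(ng)
for k in range(1,n):
    x,y,w,h,a=st[k]
    if 60<a<1200: print(c[k].round(1),st[k],ray(i,c[k],25).round(0))
a=cv2.resize(im[120:270,140:250],None,fx=4,fy=4,interpolation=cv2.INTER_CUBIC)
b=cv2.resize(im[150:260,400:520],None,fx=5,fy=5,interpolation=cv2.INTER_CUBIC)
cv2.imwrite("pics/a.png",a);cv2.imwrite("pics/b.png",b)
E
```

```text
pad? [318.1 160.9] [308 151  22  21 373] [632.7 -14.1  15. ]
pad? [307.9 184.7] [297 174  23  22 378] [571.5   9.9  15. ]
pad? [297.7 208.9] [287 198  22  22 385] [510.   33.7  15. ]
pad? [287.3 233.3] [277 222  22  23 393] [448.5  57.6  15. ]
pad? [280.7 248.4] [262 239  39  20 201] [410.9  72.6  15. ]
[256.   84.5] [209  65  91  41 758] [824. 149.  25.]
[376.2  97.2] [323  78  91  28 901] [ 799. -157.   25.]
[496.1 103.5] [447  95  79  18 572] [ 791. -462.   25.]
[214.8 139.6] [203 128  24  24 389] [678. 246.  25.]
[207.  175.5] [195 165  25  21 370] [586. 261.  25.]
[418.9 172.5] [410 164  19  17 214] [ 608. -266.   25.]
[153.8 206.4] [141 194  26  26 504] [506. 388.  25.]
[494.6 207.9] [478 196  34  24 568] [ 524. -454.   25.]
[215.4 213.1] [204 203  25  21 374] [493. 235.  25.]
[430.7 248.1] [424 243  15  11 130] [ 422. -295.   25.]
[196.2 258. ] [186 250  23  17 263] [383. 277.  25.]
[365.2 296.7] [362 273   8  54 277] [ 301. -137.   25.]
[260.7 308.5] [232 289  55  39 629] [267. 115.  25.]
[ 96.5 332.4] [ 85 323  19  25 186] [201. 505.  25.]
[335.3 390.8] [330 379  11  21 143] [ 80. -69.  25.]
[276.4 392.2] [271 386  12  13 106] [74. 70. 25.]
```

View pics/a.png

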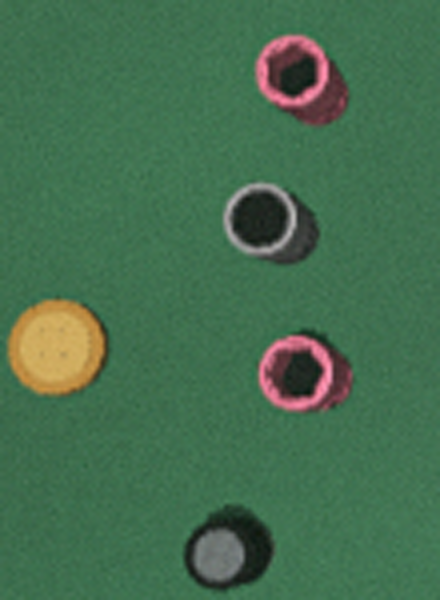

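View pics/b.png

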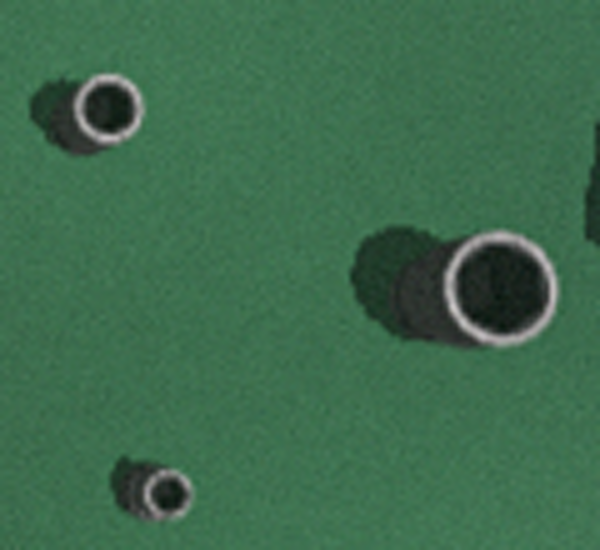

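```bash
python3 - <<'E'
from h import *
im=cv2.imread("pics/top0.png");i=r.camera_info("top");g=cv2.cvtColor(im,cv2.COLOR_BGR2GRAY);si=r.camera_info("scene")
hs=cv2.cvtColor(im,cv2.COLOR_BGR2HSV)
for n,(u,v),z,R in [("s",(433,248),38,8),("m",(421,171),50,11),("l",(204.6,174),62,13),("xl",(500,207),74,16)]:
    m=np.zeros_like(g);cv2.circle(m,(round(u),round(v)),R,255,-1)
    m=((g>105)&(hs[...,1]<70)&(m>0)).astype(np.uint8)
    ys,xs=np.nonzero(m);(c,rad)=cv2.minEnclosingCircle(np.stack([xs,ys],1).astype(np.float32))
    w=ray(i,c,z);print(n,len(xs),np.round(c,1),round(rad,1),rad*(942-z)/372.8*2,w.round(1),"scene px",proj(si,w).round(0))
for n,c,z in [("ref",(153.8,206.4),8),("loupe",(140+218/4,120+555/4),50),("pinkA",(140+292/4,120+72/4),62),("pinkB",(140+297/4,120+373/4),62)]:
    w=ray(i,c,z);print(n,w.round(0),proj(si,w).round(0))
P=np.array([[632.7,-14.1],[571.5,9.9],[510.,33.7],[448.5,57.6]])
for p in P: print(proj(si,[*p,15]).round(0))
w=r.camera_info("wrist");print(np.round(w["K"],1).tolist(),np.round(w["pose"],2).tolist(),r.observe()["ee_pos"])
snap("wrist","w0.png")
E
```

```text
s 31 [433.5 248.6] 5.0 24.438122024863574 [ 420.7 -298.1   38. ] scene px [225. 225.]
m 71 [421.4 171.2] 7.0 33.611045753495375 [ 607.  -265.2   50. ] scene px [267. 261.]
l 106 [204.4 174.2] 9.4 44.44471121857606 [583.5 256.1  62. ] scene px [398. 172.]
xl 147 [499.7 207.2] 11.8 54.990816361914376 [ 522.  -442.4   74. ] scene px [194. 268.]
ref [507. 395.   8.] [411. 152.]
loupe [383. 273.  50.] [363. 137.]
pinkA [672. 240.  62.] [414. 191.]
pinkB [491. 228.  62.] [373. 159.]
[342. 231.]
[336. 214.]
[330. 198.]
[325. 183.]
[[316.9, 0.0, 313.1], [0.0, 316.9, 203.6], [0.0, 0.0, 1.0]] [[0.27, 0.91, 0.31, 118.61], [0.96, -0.26, -0.09, 719.15], [-0.0, 0.32, -0.95, 371.27], [0.0, 0.0, 0.0, 1.0]] [198.6197096  696.47513473 230.24885679]
```

```bash
python3 - <<'E'
import cv2
im=cv2.imread("pics/scene0.png")
cv2.imwrite("pics/s1.png",cv2.resize(im[125:300,170:440],None,fx=2.9,fy=2.9,interpolation=cv2.INTER_CUBIC))
E
```

```text
(no output)
```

View pics/s1.png

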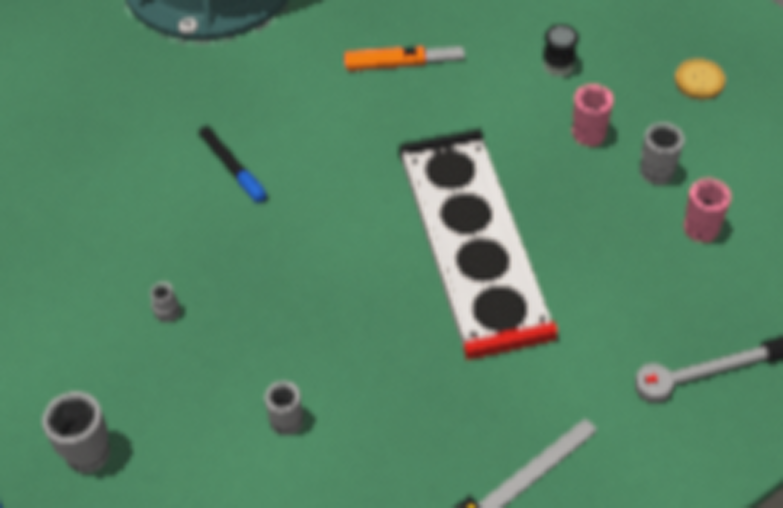

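View pics/w0.png

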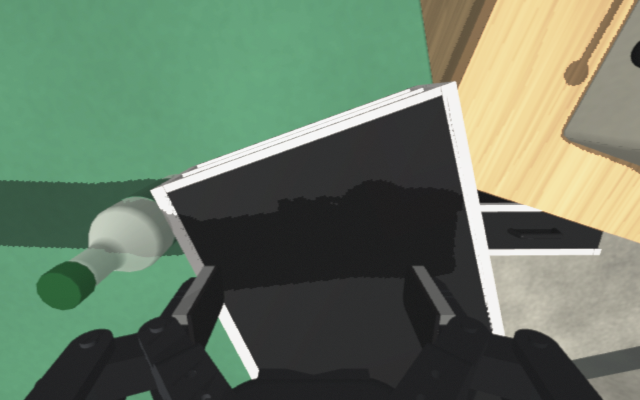

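Both views agree to about 1 px. All four sockets can use one tool yaw, with the jaws across the tray row. I'll place l first, moving over it at safe height.

Request:
{"fn": "apply_moves", "kwargs": {
  "commands": [
    {"slide":[-49,-31.8,0],"yaw":5.4,"jaw":1},
    {"slide":[-49,-31.8,0],"yaw":5.4,"jaw":1},
    {"slide":[-49,-31.8,0],"yaw":5.4,"jaw":1},
    {"slide":[-49,-31.8,0],"yaw":5.4,"jaw":1},
    {"slide":[-49,-31.8,0],"yaw":5.4,"jaw":1}
  ]
}}

```text
clock: 0.65
ee_pos: [364.1, 507.0, 231.1]
ee_rot: [[-0.932, 0.363, -0.0], [0.363, 0.932, -0.0], [-0.0, -0.0, -1.0]]
contact_force: [1.6, 0.4, 0.4]
width: 0.997
```

```bash
cat >> h.py <<'E'
def to(*t):
    s=r.observe();d=np.array(t)-s["ee_pos"];print((s["ee_rot"].T@d/10).round(2),s["ee_pos"].round(1),s["clock"])
E
python3 -c "
from h import *
to(583.5,256.1,200)"
```

```text
[-29.55 -15.41   3.12] [364.1 507.  231.1] 0.65
```

Request:
{"fn": "apply_moves", "kwargs": {
  "commands": [
    {"slide":[-29.5,-15.4,3],"jaw":1},
    {"slide":[-29.5,-15.4,3],"jaw":1},
    {"slide":[-29.5,-15.4,3],"jaw":1},
    {"slide":[-29.5,-15.4,3],"jaw":1},
    {"slide":[-29.5,-15.4,3],"jaw":1}
  ]
}}

```text
invalid input
```

```bash
python3 -c "
from h import *
to(583.5,256.1,200)"
```

```text
[-29.55 -15.41   3.12] [364.1 507.  231.1] 0.65
```

Request:
{"fn": "apply_moves", "kwargs": {
  "commands": [
    {"slide":[-29.5,-15.4,3],"yaw":0,"jaw":1},
    {"slide":[-29.5,-15.4,3],"yaw":0,"jaw":1},
    {"slide":[-29.5,-15.4,3],"yaw":0,"jaw":1},
    {"slide":[-29.5,-15.4,3],"yaw":0,"jaw":1},
    {"slide":[-29.5,-15.4,3],"yaw":0,"jaw":1}
  ]
}}

```text
clock: 1.15
ee_pos: [527.8, 319.6, 208.6]
ee_rot: [[-0.932, 0.363, -0.0], [0.363, 0.932, -0.0], [0.0, -0.0, -1.0]]
contact_force: [0.8, 0.6, -0.0]
width: 1.002
```

```bash
python3 -c "
from h import *
to(583.5,256.1,200)"
```

```text
[-7.49 -3.89  0.86] [527.8 319.6 208.6] 1.15
```

Request:
{"fn": "apply_moves", "kwargs": {
  "commands": [
    {"slide":[-7.5,-3.9,3],"yaw":0,"jaw":1},
    {"slide":[-7.5,-3.9,5],"yaw":0,"jaw":1},
    {"slide":[-7.5,-3.9,5],"yaw":0,"jaw":1},
    {"slide":[-7.5,-3.9,5],"yaw":0,"jaw":1}
  ]
}}

```text
clock: 1.55
ee_pos: [582.4, 256.0, 157.6]
ee_rot: [[-0.931, 0.366, -0.002], [0.366, 0.931, -0.001], [0.002, -0.002, -1.0]]
contact_force: [-0.5, 1.6, -0.0]
width: 0.999
```

```bash
python3 -c "
from h import *
to(583.5,256.1,28)
im,i=snap('wrist','w1.png')
print(proj(i,[583.5,256.1,62]))"
```

```text
[-0.12  0.08 12.95] [582.4 256.  157.6] 1.55
[314.36911726 207.98867921]
```

View pics/w1.png

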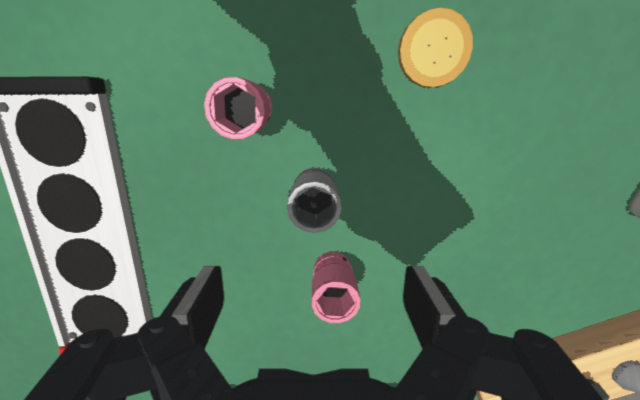

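The wrist view shows the socket rim at (314,206), against a predicted (314,208). Descending.

Request:
{"fn": "apply_moves", "kwargs": {
  "commands": [
    {"slide":[-0.1,0.1,5],"yaw":0,"jaw":1},
    {"slide":[-0.1,0.1,10],"yaw":0,"jaw":1},
    {"slide":[-0.1,0.1,12.9],"yaw":0,"jaw":1},
    {"slide":[-0.1,0.1,12.9],"yaw":0,"jaw":1},
    {"slide":[-0.1,0.1,12.9],"yaw":0,"jaw":1}
  ]
}}

```text
clock: 2.1
ee_pos: [583.7, 260.4, 30.8]
ee_rot: [[-0.933, 0.361, 0.001], [0.361, 0.933, 0.001], [-0.0, 0.001, -1.0]]
contact_force: [0.1, 0.5, 1.2]
width: 0.999
```

Request:
{"fn": "apply_moves", "kwargs": {
  "commands": [
    {"slide":[0,0,0],"yaw":0,"jaw":-1},
    {"slide":[0,0,0],"yaw":0,"jaw":-1},
    {"slide":[0,0,0],"yaw":0,"jaw":-1},
    {"slide":[0,0,0],"yaw":0,"jaw":-1},
    {"slide":[0,0,0],"yaw":0,"jaw":-1}
  ],
  "newtons": 60
}}

```text
clock: 2.6
ee_pos: [584.7, 258.0, 31.9]
ee_rot: [[-0.931, 0.364, 0.002], [0.364, 0.931, 0.0], [-0.001, 0.001, -1.0]]
contact_force: [-1.7, -1.1, 7.7]
width: 0.497
```

Request:
{"fn": "apply_moves", "kwargs": {
  "commands": [
    {"slide":[0,0,0],"yaw":0,"jaw":-1},
    {"slide":[0,0,0],"yaw":0,"jaw":-1},
    {"slide":[0,0,0],"yaw":0,"jaw":-1}
  ]
}}

```text
clock: 2.9
ee_pos: [584.7, 258.1, 31.9]
ee_rot: [[-0.931, 0.364, 0.002], [0.364, 0.931, 0.0], [-0.001, 0.001, -1.0]]
contact_force: [-0.8, -1.1, 6.8]
width: 0.502
```

```bash
python3 -c "
from h import *
to(583.5,256.1,130)
im,i=snap('wrist','w2.png')"
```

```text
[ 0.03 -0.22 -9.81] [584.7 258.1  31.9] 2.9
```

View pics/w2.png

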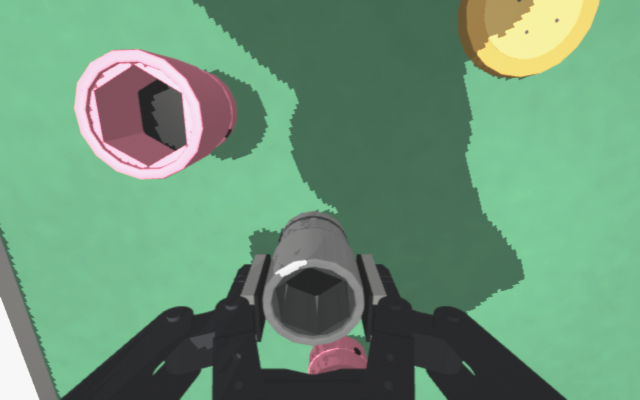

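The socket sits between the pads (width 0.50, about 43 mm). Lifting.

Request:
{"fn": "apply_moves", "kwargs": {
  "commands": [
    {"slide":[0,0,-3],"yaw":0,"jaw":-1},
    {"slide":[0,0,-7],"yaw":0,"jaw":-1},
    {"slide":[0,0,-8],"yaw":0,"jaw":-1},
    {"slide":[0,0,-8],"yaw":0,"jaw":-1},
    {"slide":[0,0,-8],"yaw":0,"jaw":-1}
  ]
}}

```text
clock: 3.45
ee_pos: [582.7, 257.8, 108.8]
ee_rot: [[-0.932, 0.363, -0.002], [0.363, 0.932, -0.001], [0.002, -0.002, -1.0]]
contact_force: [0.3, -0.2, -3.6]
width: 0.501
```

```bash
python3 -c "
from h import *
to(510,33.7,108)
im,i=snap('wrist','w3.png')"
```

```text
[ -1.37 -23.52   0.12] [582.7 257.8 108.8] 3.45
```

View pics/w3.png

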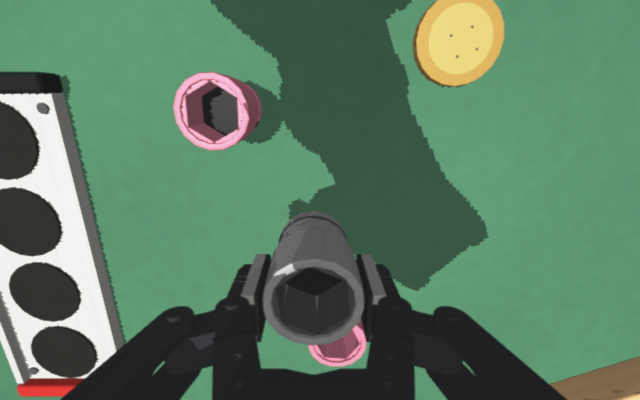

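```bash
cat >> h.py <<'E'
def held(info,uv,h): # socket rim centre pixel, rim height above TCP -> offset in tool frame mm
    s=r.observe();w=ray(info,uv,s["ee_pos"][2]+h);print("rim world",w.round(1),"tool off",(s["ee_rot"].T@(w-s["ee_pos"])).round(1))
E
python3 -c "
from h import *
held(r.camera_info('wrist'),(313.5,301),32)"
```

```text
rim world [578.4 259.  140.2] tool off [  4.2  -0.2 -32. ]
```

Request:
{"fn": "apply_moves", "kwargs": {
  "commands": [
    {"slide":[-1.4,-23.5,0],"yaw":0,"jaw":-1},
    {"slide":[-1.4,-23.5,0],"yaw":0,"jaw":-1},
    {"slide":[-1.4,-23.5,0],"yaw":0,"jaw":-1},
    {"slide":[-1.4,-23.5,0],"yaw":0,"jaw":-1},
    {"slide":[-1.4,-23.5,0],"yaw":0,"jaw":-1}
  ]
}}

```text
clock: 4.0
ee_pos: [508.1, 30.2, 108.2]
ee_rot: [[-0.931, 0.366, -0.005], [0.366, 0.931, -0.002], [0.004, -0.004, -1.0]]
contact_force: [-0.1, 0.0, -4.0]
width: 0.496
```

Request:
{"fn": "apply_moves", "kwargs": {
  "commands": [
    {"slide":[0,0,0],"yaw":0,"jaw":-1},
    {"slide":[0,0,0],"yaw":0,"jaw":-1}
  ]
}}

```text
clock: 4.2
ee_pos: [510.3, 32.8, 108.6]
ee_rot: [[-0.931, 0.366, -0.003], [0.366, 0.931, -0.001], [0.002, -0.002, -1.0]]
contact_force: [0.8, 0.6, -3.7]
width: 0.497
```

```bash
python3 -c "
from h import *
to(510,33.7,43)
im,i=snap('wrist','w4.png');held(i,(313.5,301),32)"
```

```text
[0.04 0.08 6.56] [510.3  32.8 108.6] 4.2
rim world [506.2  34.3 140.9] tool off [  4.6  -2.  -32. ]
```

View pics/w4.png

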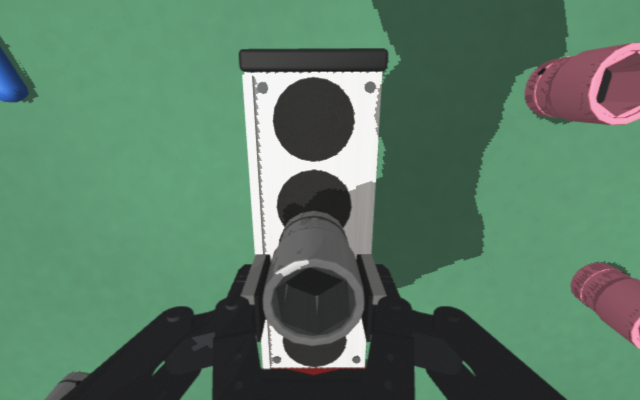

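The wrist view shows l held upright over pad 3. I'll correct half of the apparent x offset and descend until the force rises.

Request:
{"fn": "apply_moves", "kwargs": {
  "commands": [
    {"slide":[-0.2,0.1,3],"yaw":0,"jaw":-1},
    {"slide":[-0.2,0.1,5],"yaw":0,"jaw":-1},
    {"slide":[-0.2,0.1,5.9],"yaw":0,"jaw":-1},
    {"slide":[-0.2,0.1,5.9],"yaw":0,"jaw":-1},
    {"slide":[-0.2,0.1,5.9],"yaw":0,"jaw":-1}
  ]
}}

```text
clock: 4.75
ee_pos: [514.2, 35.3, 51.0]
ee_rot: [[-0.932, 0.362, 0.0], [0.362, 0.932, 0.0], [-0.0, 0.0, -1.0]]
contact_force: [0.5, -0.5, -3.9]
width: 0.499
```

Request:
{"fn": "apply_moves", "kwargs": {
  "commands": [
    {"slide":[0,0,0.2],"yaw":0,"jaw":-1},
    {"slide":[0,0,0.2],"yaw":0,"jaw":-1}
  ]
}}

```text
clock: 4.95
ee_pos: [514.4, 34.6, 49.5]
ee_rot: [[-0.932, 0.363, 0.002], [0.363, 0.932, 0.0], [-0.001, 0.001, -1.0]]
contact_force: [0.4, 0.3, -4.8]
width: 0.5
```

Request:
{"fn": "apply_moves", "kwargs": {
  "commands": [
    {"slide":[0.1,0,0.15],"yaw":0,"jaw":-1},
    {"slide":[0.2,0,0.3],"yaw":0,"jaw":-1},
    {"slide":[0.2,0,0.3],"yaw":0,"jaw":-1}
  ]
}}

```text
clock: 5.25
ee_pos: [512.7, 35.0, 46.9]
ee_rot: [[-0.932, 0.364, 0.002], [0.364, 0.932, 0.0], [-0.002, 0.001, -1.0]]
contact_force: [-0.8, -0.7, 3.4]
width: 0.496
```

```bash
python3 -c "
from h import *
to(510,33.7,43)
im,i=snap('wrist','w5.png');snap('top','t5.png',(240,120,400,270),5)"
```

```text
[ 0.2  -0.22  0.39] [512.7  35.   46.9] 5.25
```

View pics/w5.png

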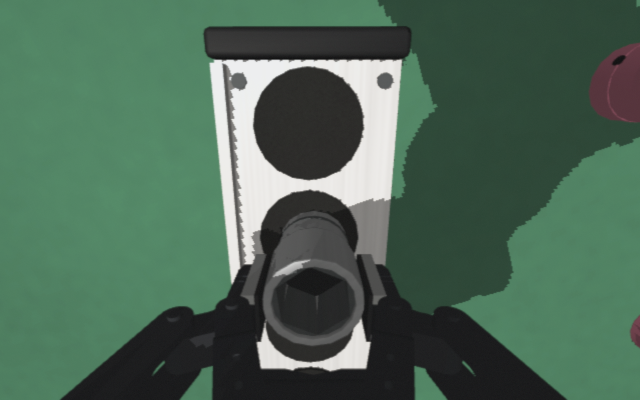

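View pics/t5.png

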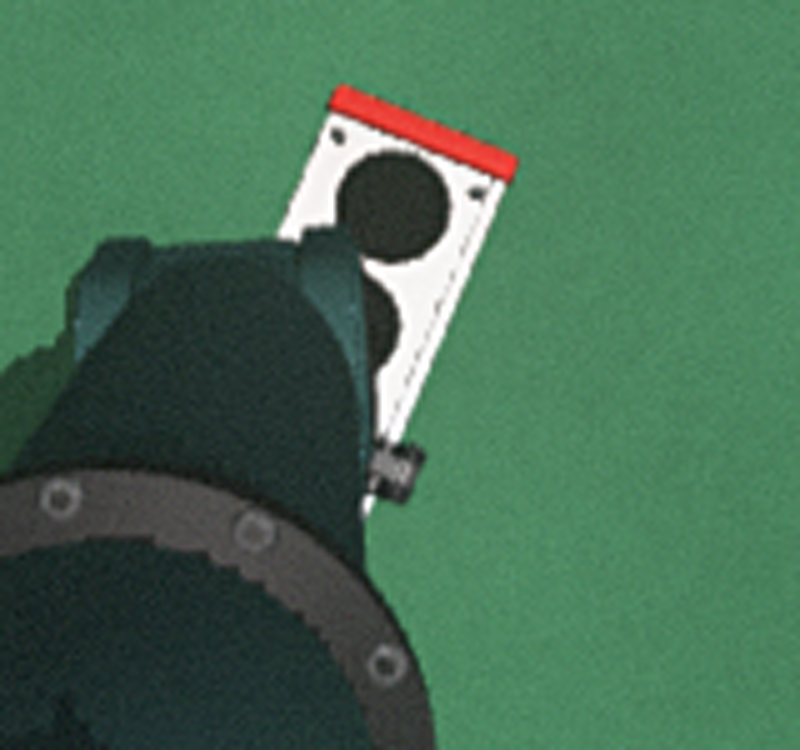

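Force changed from -4.8 to +3.4 N at z=46.9, so it is down. Releasing.

Request:
{"fn": "apply_moves", "kwargs": {
  "commands": [
    {"slide":[0,0,0],"yaw":0,"jaw":0.3},
    {"slide":[0,0,0],"yaw":0,"jaw":0.6},
    {"slide":[0,0,0],"yaw":0,"jaw":1},
    {"slide":[0,0,0],"yaw":0,"jaw":1},
    {"slide":[0,0,0],"yaw":0,"jaw":1}
  ]
}}

```text
clock: 5.85
ee_pos: [511.9, 35.2, 45.8]
ee_rot: [[-0.932, 0.363, -0.0], [0.363, 0.932, 0.0], [0.0, -0.0, -1.0]]
contact_force: [-0.0, -1.2, -0.1]
width: 1.002
```

Request:
{"fn": "apply_moves", "kwargs": {
  "commands": [
    {"slide":[0,0,-4],"yaw":0,"jaw":1},
    {"slide":[0,0,-9],"yaw":0,"jaw":1},
    {"slide":[0,0,-13],"yaw":0,"jaw":1},
    {"slide":[0,0,-13],"yaw":0,"jaw":1}
  ]
}}

```text
clock: 6.25
ee_pos: [515.7, 35.5, 180.9]
ee_rot: [[-0.931, 0.364, 0.011], [0.364, 0.931, 0.002], [-0.01, 0.005, -1.0]]
contact_force: [0.6, -0.5, -0.2]
width: 1.001
```

```bash
python3 -c "
from h import *
to(420.7,-298.1,165)
im,i=snap('wrist','w6.png')
print(proj(i,[510,33.7,77]))"
```

```text
[ -3.27 -34.54   1.44] [515.7  35.5 180.9] 6.25
[308.14054246 196.69030525]
```

View pics/w6.png

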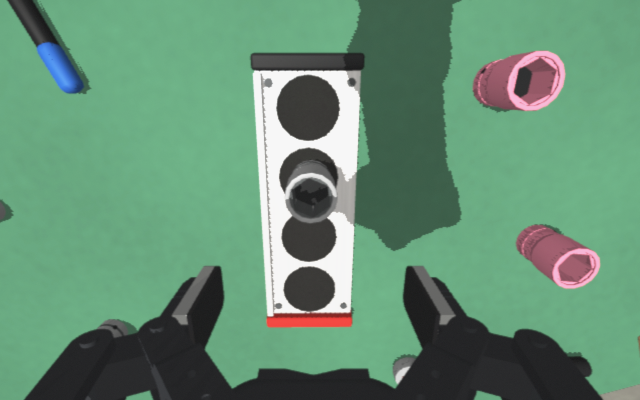

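l stands on pad 3: the rim is at (311,197) and the ideal is (308,197). Next, s.

Request:
{"fn": "apply_moves", "kwargs": {
  "commands": [
    {"slide":[-3.3,-34.5,1],"yaw":0,"jaw":1},
    {"slide":[-3.3,-34.5,1],"yaw":0,"jaw":1},
    {"slide":[-3.3,-34.5,1],"yaw":0,"jaw":1},
    {"slide":[-3.3,-34.5,1],"yaw":0,"jaw":1},
    {"slide":[-3.3,-34.5,1],"yaw":0,"jaw":1}
  ]
}}

```text
clock: 6.8
ee_pos: [441.8, -206.4, 167.3]
ee_rot: [[-0.932, 0.363, -0.003], [0.363, 0.932, 0.001], [0.003, -0.0, -1.0]]
contact_force: [0.6, -0.3, -0.0]
width: 1.002
```

```bash
python3 -c "
from h import *
to(420.7,-298.1,150)"
```

```text
[-1.36 -9.31  1.72] [ 441.8 -206.4  167.3] 6.8
```

Request:
{"fn": "apply_moves", "kwargs": {
  "commands": [
    {"slide":[-1.4,-9.3,3],"yaw":0,"jaw":1},
    {"slide":[-1.4,-9.3,5],"yaw":0,"jaw":1},
    {"slide":[-1.4,-9.3,5],"yaw":0,"jaw":0.6},
    {"slide":[-1.4,-9.3,5],"yaw":0,"jaw":0.3},
    {"slide":[-1.4,-9.3,5],"yaw":0,"jaw":0.3}
  ]
}}

```text
clock: 7.3
ee_pos: [422.8, -295.3, 118.0]
ee_rot: [[-0.932, 0.362, -0.001], [0.362, 0.932, 0.002], [0.002, 0.001, -1.0]]
contact_force: [-0.1, -0.1, 0.8]
width: 0.65
```

```bash
python3 -c "
from h import *
to(420.7,-298.1,18)
im,i=snap('wrist','w7.png')
print(proj(i,[420.7,-298.1,38]))
im,i=snap('top','t7.png',(260,120,380,270),5)
print((proj(i,[510,33.7,77])-[260,120]+.5)*5-.5)"
```

```text
[ 0.07 -0.35 10.  ] [ 422.8 -295.3  118. ] 7.3
[308.85244559 212.56978917]
[184.20419997 436.54244386]
```

View pics/w7.png

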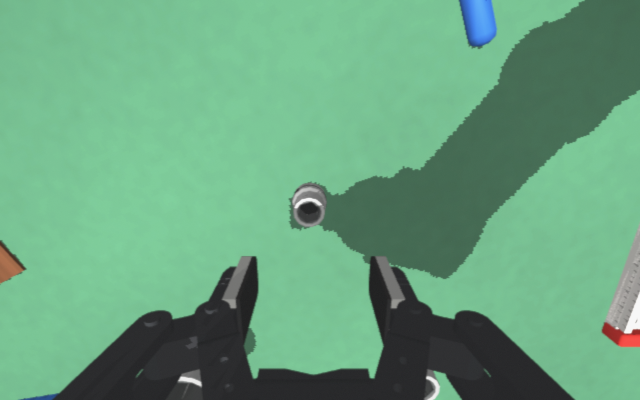

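View pics/t7.png

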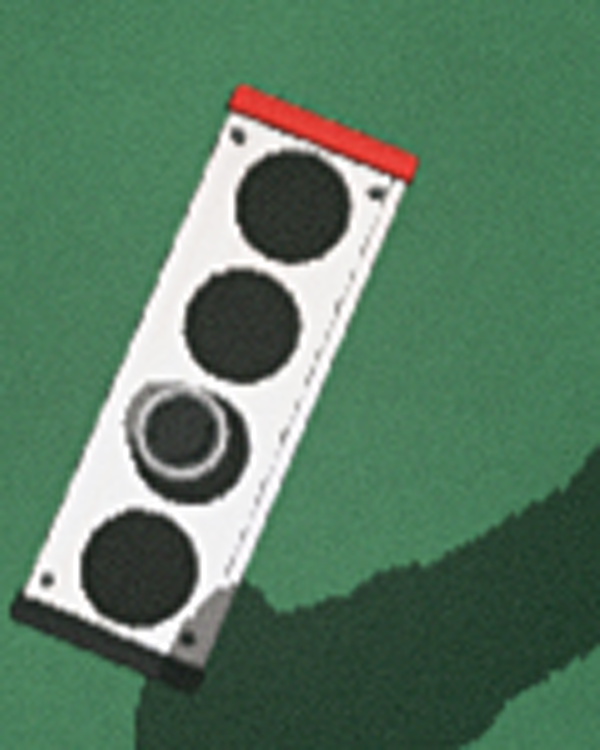

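l's rim is within about 2 mm of ideal in the top view. s is centred at (309,209), predicted (309,213). Descending.

Request:
{"fn": "apply_moves", "kwargs": {
  "commands": [
    {"slide":[0.1,-0.3,5],"yaw":0,"jaw":0.3},
    {"slide":[0.1,-0.3,8.5],"yaw":0,"jaw":0.3},
    {"slide":[0.1,-0.3,8.5],"yaw":0,"jaw":0.3},
    {"slide":[0.1,-0.3,8.5],"yaw":0,"jaw":0.3},
    {"slide":[0.1,-0.3,8.5],"yaw":0,"jaw":0.3}
  ]
}}

```text
clock: 7.9
ee_pos: [422.3, -299.5, 35.5]
ee_rot: [[-0.932, 0.362, 0.003], [0.362, 0.932, -0.001], [-0.003, -0.0, -1.0]]
contact_force: [-0.3, -0.3, -0.5]
width: 0.65
```

```bash
python3 -c "
from h import *
to(420.7,-298.1,18)"
```

```text
[0.21 0.07 1.75] [ 422.3 -299.5   35.5] 7.9
```

Request:
{"fn": "apply_moves", "kwargs": {
  "commands": [
    {"slide":[0.2,0.1,1.7],"yaw":0,"jaw":0.3},
    {"slide":[0.2,0.1,1.7],"yaw":0,"jaw":0},
    {"slide":[0.2,0.1,1.7],"yaw":0,"jaw":-1},
    {"slide":[0.2,0.1,1.7],"yaw":0,"jaw":-1},
    {"slide":[0.2,0.1,1.7],"yaw":0,"jaw":-1}
  ]
}}

```text
clock: 8.4
ee_pos: [420.1, -298.2, 18.3]
ee_rot: [[-0.932, 0.364, 0.002], [0.364, 0.932, -0.001], [-0.002, -0.0, -1.0]]
contact_force: [-0.0, 0.0, 5.0]
width: 0.254
```

Request:
{"fn": "apply_moves", "kwargs": {
  "commands": [
    {"slide":[0,0,0],"yaw":0,"jaw":-1},
    {"slide":[0,0,0],"yaw":0,"jaw":-1},
    {"slide":[0,0,0],"yaw":0,"jaw":-1}
  ]
}}

```text
clock: 8.7
ee_pos: [420.1, -298.1, 18.3]
ee_rot: [[-0.932, 0.363, 0.002], [0.363, 0.932, -0.001], [-0.002, -0.0, -1.0]]
contact_force: [-1.4, 1.1, 4.3]
width: 0.255
```

```bash
python3 -c "
from h import *
to(420.7,-298.1,100)
im,i=snap('wrist','w8.png')"
```

```text
[-0.07  0.02 -8.17] [ 420.1 -298.1   18.3] 8.7
```

View pics/w8.png

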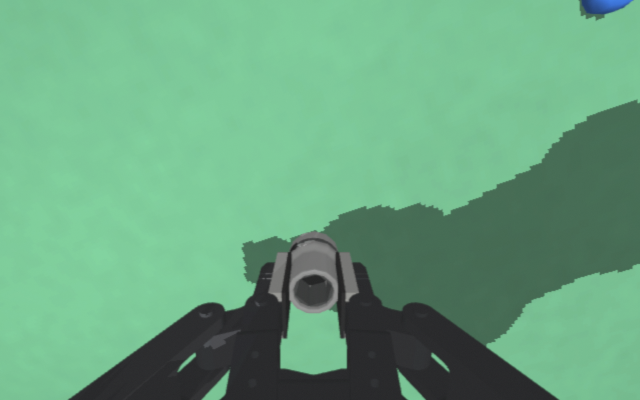

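Width is 0.255, so the grip is on the upper part. Lifting and carrying s to pad 1.

Request:
{"fn": "apply_moves", "kwargs": {
  "commands": [
    {"slide":[0,0,-4],"yaw":0,"jaw":-1},
    {"slide":[0,0,-8],"yaw":0,"jaw":-1},
    {"slide":[0,0,-9],"yaw":0,"jaw":-1},
    {"slide":[0,0,-9],"yaw":0,"jaw":-1}
  ]
}}

```text
clock: 9.15
ee_pos: [420.7, -298.7, 109.1]
ee_rot: [[-0.932, 0.364, 0.005], [0.364, 0.932, -0.003], [-0.005, -0.001, -1.0]]
contact_force: [0.3, 0.1, -2.0]
width: 0.255
```

```bash
python3 -c "
from h import *
to(632.7,-14.1,108)
im,i=snap('wrist','w9.png',(200,200,440,400),2)"
```

```text
[-9.4  34.22  0.13] [ 420.7 -298.7  109.1] 9.15
```

View pics/w9.png

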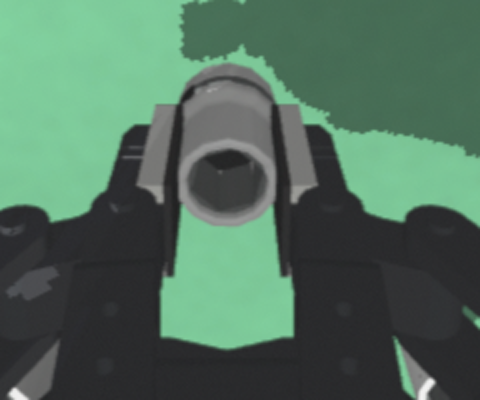

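Held upright.

Request:
{"fn": "apply_moves", "kwargs": {
  "commands": [
    {"slide":[-9.4,34.2,0],"yaw":0,"jaw":-1},
    {"slide":[-9.4,34.2,0],"yaw":0,"jaw":-1},
    {"slide":[-9.4,34.2,0],"yaw":0,"jaw":-1},
    {"slide":[-9.4,34.2,0],"yaw":0,"jaw":-1},
    {"slide":[-9.4,34.2,0],"yaw":0,"jaw":-1}
  ]
}}

```text
clock: 9.7
ee_pos: [568.3, -95.3, 104.7]
ee_rot: [[-0.932, 0.363, -0.004], [0.363, 0.932, 0.0], [0.003, -0.001, -1.0]]
contact_force: [0.9, -0.6, -0.2]
width: 0.257
```

```bash
python3 -c "
from h import *
to(632.7,-14.1,100)"
```

```text
[-3.05  9.91  0.45] [568.3 -95.3 104.7] 9.7
```

Request:
{"fn": "apply_moves", "kwargs": {
  "commands": [
    {"slide":[-3.05,9.9,0],"yaw":0,"jaw":-1},
    {"slide":[-3.05,9.9,0],"yaw":0,"jaw":-1},
    {"slide":[-3.05,9.9,2],"yaw":0,"jaw":-1},
    {"slide":[-3.05,9.9,4],"yaw":0,"jaw":-1},
    {"slide":[-3.05,9.9,4],"yaw":0,"jaw":-1}
  ]
}}

```text
clock: 10.2
ee_pos: [629.4, -15.2, 62.1]
ee_rot: [[-0.932, 0.362, -0.009], [0.362, 0.932, -0.0], [0.009, -0.003, -1.0]]
contact_force: [-1.1, -0.3, -1.4]
width: 0.259
```

Request:
{"fn": "apply_moves", "kwargs": {
  "commands": [
    {"slide":[0,0,0],"yaw":0,"jaw":-1},
    {"slide":[0,0,0],"yaw":0,"jaw":-1}
  ]
}}

```text
clock: 10.4
ee_pos: [633.0, -17.0, 66.8]
ee_rot: [[-0.931, 0.365, -0.0], [0.365, 0.931, -0.0], [-0.0, -0.0, -1.0]]
contact_force: [-0.6, -0.4, -0.6]
width: 0.253
```

```bash
python3 -c "
from h import *
to(632.7,-14.1,34)"
```

```text
[0.13 0.26 3.28] [633.  -17.   66.8] 10.4
```

Request:
{"fn": "apply_moves", "kwargs": {
  "commands": [
    {"slide":[0.1,0.2,1.5],"yaw":0,"jaw":-1},
    {"slide":[0.1,0.2,2.9],"yaw":0,"jaw":-1},
    {"slide":[0.1,0.2,2.9],"yaw":0,"jaw":-1},
    {"slide":[0.1,0.2,2.9],"yaw":0,"jaw":-1}
  ]
}}

```text
clock: 10.8
ee_pos: [632.2, -13.9, 36.9]
ee_rot: [[-0.932, 0.364, -0.002], [0.364, 0.932, -0.0], [0.001, -0.001, -1.0]]
contact_force: [0.2, -0.2, -1.1]
width: 0.254
```

```bash
python3 -c "
from h import *
to(632.7,-14.1,34)"
```

```text
[-0.05  0.    0.29] [632.2 -13.9  36.9] 10.8
```

Request:
{"fn": "apply_moves", "kwargs": {
  "commands": [
    {"slide":[0,0,0.15],"yaw":0,"jaw":-1},
    {"slide":[0,0,0.35],"yaw":0,"jaw":-1},
    {"slide":[0,0,0.35],"yaw":0,"jaw":-1}
  ]
}}

```text
clock: 11.1
ee_pos: [633.0, -13.9, 34.2]
ee_rot: [[-0.932, 0.364, 0.0], [0.364, 0.932, -0.0], [-0.0, 0.0, -1.0]]
contact_force: [-0.5, -0.3, -0.5]
width: 0.255
```

Request:
{"fn": "apply_moves", "kwargs": {
  "commands": [
    {"slide":[0,0,0.1],"yaw":0,"jaw":-1},
    {"slide":[0,0,0.2],"yaw":0,"jaw":-1},
    {"slide":[0,0,0.2],"yaw":0,"jaw":-1}
  ]
}}

```text
clock: 11.4
ee_pos: [633.1, -13.9, 33.4]
ee_rot: [[-0.932, 0.364, 0.0], [0.364, 0.932, 0.0], [-0.0, 0.0, -1.0]]
contact_force: [-1.9, 0.3, 6.0]
width: 0.257
```

Contact, at +6 N. Release, opening partway since the fingertips are at about 33 mm.

Request:
{"fn": "apply_moves", "kwargs": {
  "commands": [
    {"slide":[0,0,-0.1],"yaw":0,"jaw":-0.2},
    {"slide":[0,0,-0.1],"yaw":0,"jaw":0.2},
    {"slide":[0,0,-0.1],"yaw":0,"jaw":0.4},
    {"slide":[0,0,-0.1],"yaw":0,"jaw":0.4}
  ]
}}

```text
clock: 11.8
ee_pos: [632.9, -13.9, 33.1]
ee_rot: [[-0.932, 0.363, 0.0], [0.363, 0.932, -0.0], [-0.0, -0.0, -1.0]]
contact_force: [0.2, 0.2, -0.2]
width: 0.703
```

Request:
{"fn": "apply_moves", "kwargs": {
  "commands": [
    {"slide":[0,0,-4],"yaw":0,"jaw":0.4},
    {"slide":[0,0,-9],"yaw":0,"jaw":0.4},
    {"slide":[0,0,-12],"yaw":0,"jaw":0.4},
    {"slide":[0,0,-12],"yaw":0,"jaw":0.4}
  ]
}}

```text
clock: 12.2
ee_pos: [636.6, -14.2, 158.2]
ee_rot: [[-0.931, 0.364, 0.01], [0.364, 0.931, 0.0], [-0.009, 0.004, -1.0]]
contact_force: [0.3, -0.5, -1.1]
width: 0.698
```

```bash
python3 -c "
from h import *
to(607,-265.2,140)
im,i=snap('wrist','w10.png')
print(proj(i,[632.7,-14.1,53]))"
```

```text
[ -6.36 -24.47   1.78] [636.6 -14.2 158.2] 12.2
[311.24872365 197.42987248]
```

View pics/w10.png

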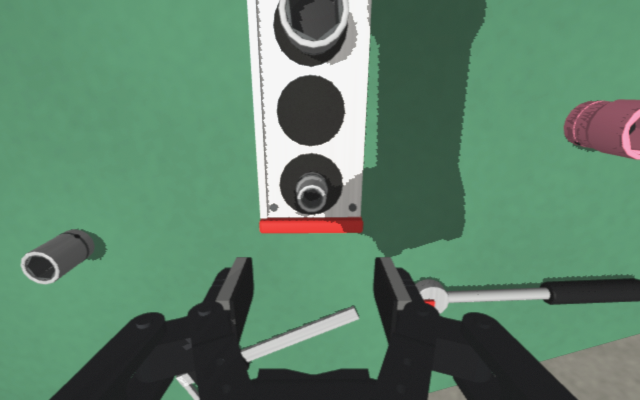

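s stands on pad 1, with its rim at (311,195) and the ideal at (311,197). Next, m.

Request:
{"fn": "apply_moves", "kwargs": {
  "commands": [
    {"slide":[-6.4,-24.5,1],"yaw":0,"jaw":0.4},
    {"slide":[-6.4,-24.5,1],"yaw":0,"jaw":0.4},
    {"slide":[-6.4,-24.5,1],"yaw":0,"jaw":0.4},
    {"slide":[-6.4,-24.5,1],"yaw":0,"jaw":0.4},
    {"slide":[-6.4,-24.5,1],"yaw":0,"jaw":0.4}
  ]
}}

```text
clock: 12.75
ee_pos: [602.2, -263.2, 141.2]
ee_rot: [[-0.932, 0.363, -0.003], [0.363, 0.932, 0.001], [0.003, 0.0, -1.0]]
contact_force: [0.8, -0.5, 0.4]
width: 0.701
```

Request:
{"fn": "apply_moves", "kwargs": {
  "commands": [
    {"slide":[-0.2,-0.5,1],"yaw":0,"jaw":0.4},
    {"slide":[-0.2,-0.5,2],"yaw":0,"jaw":0.4},
    {"slide":[-0.2,-0.5,2],"yaw":0,"jaw":0.4}
  ]
}}

```text
clock: 13.05
ee_pos: [602.2, -264.8, 120.1]
ee_rot: [[-0.932, 0.362, -0.005], [0.362, 0.932, 0.004], [0.006, 0.001, -1.0]]
contact_force: [-0.3, 0.1, 0.5]
width: 0.7
```

```bash
python3 -c "
from h import *
to(607,-265.2,15)
im,i=snap('wrist','w11.png')
print(proj(i,[607,-265.2,50]))"
```

```text
[-0.53  0.12 10.51] [ 602.2 -264.8  120.1] 13.05
[315.19009349 224.97040801]
```

View pics/w11.png

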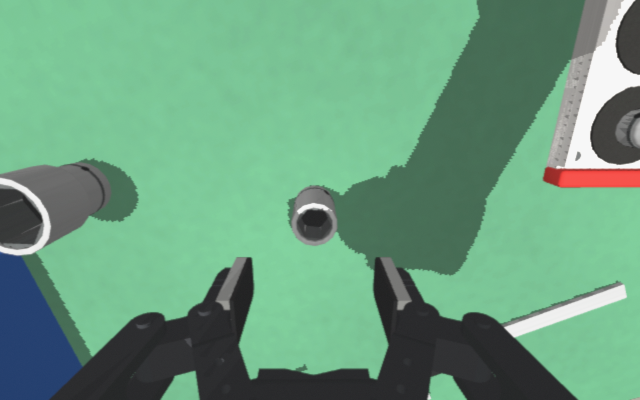

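m's rim is at (314,223), predicted (315,225). Descending in two stages.

Request:
{"fn": "apply_moves", "kwargs": {
  "commands": [
    {"slide":[-0.5,0.1,5],"yaw":0,"jaw":0.4},
    {"slide":[-0.5,0.1,9],"yaw":0,"jaw":0.4},
    {"slide":[-0.5,0.1,9],"yaw":0,"jaw":0.4},
    {"slide":[-0.5,0.1,9],"yaw":0,"jaw":0.4}
  ]
}}

```text
clock: 13.5
ee_pos: [609.2, -266.2, 33.1]
ee_rot: [[-0.933, 0.361, -0.001], [0.361, 0.933, 0.001], [0.002, 0.001, -1.0]]
contact_force: [0.9, -0.5, 0.3]
width: 0.701
```

```bash
python3 -c "
from h import *
to(607,-265.2,17)"
```

```text
[0.23 0.01 1.62] [ 609.2 -266.2   33.1] 13.5
```

Request:
{"fn": "apply_moves", "kwargs": {
  "commands": [
    {"slide":[0.2,0,1.6],"yaw":0,"jaw":0.4},
    {"slide":[0.2,0,1.6],"yaw":0,"jaw":0.2},
    {"slide":[0.2,0,1.6],"yaw":0,"jaw":-1},
    {"slide":[0.2,0,1.6],"yaw":0,"jaw":-1},
    {"slide":[0.2,0,1.6],"yaw":0,"jaw":-1}
  ]
}}

```text
clock: 14.0
ee_pos: [607.9, -267.8, 18.6]
ee_rot: [[-0.932, 0.364, 0.002], [0.364, 0.932, -0.0], [-0.002, 0.0, -1.0]]
contact_force: [-0.1, 0.5, 5.7]
width: 0.382
```

Request:
{"fn": "apply_moves", "kwargs": {
  "commands": [
    {"slide":[0,0,0],"yaw":0,"jaw":-1},
    {"slide":[0,0,0],"yaw":0,"jaw":-1},
    {"slide":[0,0,0],"yaw":0,"jaw":-1}
  ]
}}

```text
clock: 14.3
ee_pos: [607.9, -267.8, 18.6]
ee_rot: [[-0.932, 0.364, 0.002], [0.364, 0.932, -0.0], [-0.002, 0.0, -1.0]]
contact_force: [-1.0, 0.1, 7.4]
width: 0.379
```

Request:
{"fn": "apply_moves", "kwargs": {
  "commands": [
    {"slide":[0,0,-4],"yaw":0,"jaw":-1},
    {"slide":[0,0,-8],"yaw":0,"jaw":-1},
    {"slide":[0,0,-12],"yaw":0,"jaw":-1},
    {"slide":[0,0,-12],"yaw":0,"jaw":-1}
  ]
}}

```text
clock: 14.7
ee_pos: [610.8, -269.7, 143.1]
ee_rot: [[-0.931, 0.364, 0.011], [0.364, 0.931, -0.004], [-0.011, -0.0, -1.0]]
contact_force: [1.9, -0.3, -2.3]
width: 0.379
```

```bash
python3 -c "
from h import *
to(571.5,9.9,135)
im,i=snap('wrist','w12.png')"
```

```text
[13.84 24.61  0.64] [ 610.8 -269.7  143.1] 14.7
```

View pics/w12.png

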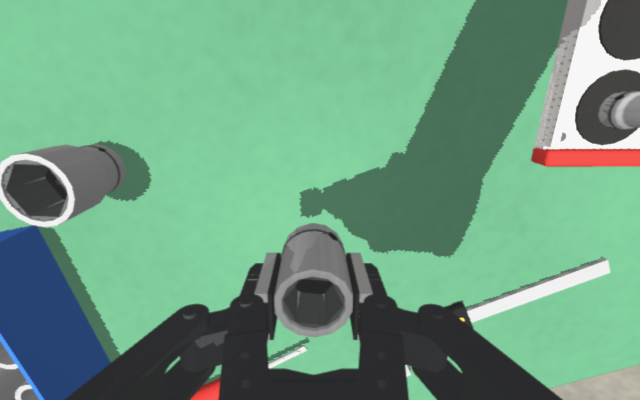

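m is held. Carrying it to pad 2.

Request:
{"fn": "apply_moves", "kwargs": {
  "commands": [
    {"slide":[13.8,24.6,0],"yaw":0,"jaw":-1},
    {"slide":[13.8,24.6,0],"yaw":0,"jaw":-1},
    {"slide":[13.8,24.6,0],"yaw":0,"jaw":-1},
    {"slide":[13.8,24.6,0],"yaw":0,"jaw":-1},
    {"slide":[13.8,24.6,0],"yaw":0,"jaw":-1}
  ]
}}

```text
clock: 15.25
ee_pos: [570.1, -18.2, 135.4]
ee_rot: [[-0.931, 0.364, -0.004], [0.364, 0.931, -0.0], [0.004, -0.001, -1.0]]
contact_force: [0.8, -0.5, -3.3]
width: 0.383
```

```bash
python3 -c "
from h import *
to(571.5,9.9,110)"
```

```text
[0.88 2.67 2.53] [570.1 -18.2 135.4] 15.25
```

Request:
{"fn": "apply_moves", "kwargs": {
  "commands": [
    {"slide":[0.9,2.7,0],"yaw":0,"jaw":-1},
    {"slide":[0.9,2.7,1],"yaw":0,"jaw":-1},
    {"slide":[0.9,2.7,2],"yaw":0,"jaw":-1},
    {"slide":[0.9,2.7,2],"yaw":0,"jaw":-1},
    {"slide":[0.9,2.7,2],"yaw":0,"jaw":-1}
  ]
}}

```text
clock: 15.75
ee_pos: [572.9, 6.1, 116.2]
ee_rot: [[-0.93, 0.367, -0.002], [0.367, 0.93, -0.001], [0.002, -0.002, -1.0]]
contact_force: [-0.3, -0.7, -2.6]
width: 0.38
```

```bash
python3 -c "
from h import *
to(571.5,9.9,33.6)"
```

```text
[0.25 0.32 8.26] [572.9   6.1 116.2] 15.75
```

Request:
{"fn": "apply_moves", "kwargs": {
  "commands": [
    {"slide":[0.2,0.3,3],"yaw":0,"jaw":-1},
    {"slide":[0.2,0.3,6],"yaw":0,"jaw":-1},
    {"slide":[0.2,0.3,7.4],"yaw":0,"jaw":-1},
    {"slide":[0.2,0.3,7.4],"yaw":0,"jaw":-1},
    {"slide":[0.2,0.3,7.4],"yaw":0,"jaw":-1}
  ]
}}

```text
clock: 16.25
ee_pos: [573.6, 11.1, 43.8]
ee_rot: [[-0.931, 0.365, 0.001], [0.365, 0.931, -0.0], [-0.001, -0.0, -1.0]]
contact_force: [-0.5, 0.0, -1.9]
width: 0.381
```

```bash
python3 -c "
from h import *
to(571.5,9.9,33.6)"
```

```text
[ 0.15 -0.19  1.02] [573.6  11.1  43.8] 16.25
```

Request:
{"fn": "apply_moves", "kwargs": {
  "commands": [
    {"slide":[0.1,-0.1,0.5],"yaw":0,"jaw":-1},
    {"slide":[0.1,-0.1,0.7],"yaw":0,"jaw":-1},
    {"slide":[0.1,-0.1,0.8],"yaw":0,"jaw":-1},
    {"slide":[0.1,-0.1,0.8],"yaw":0,"jaw":-1}
  ]
}}

```text
clock: 16.65
ee_pos: [571.9, 11.5, 35.6]
ee_rot: [[-0.932, 0.363, 0.001], [0.363, 0.932, 0.0], [-0.0, 0.0, -1.0]]
contact_force: [0.4, 0.3, -2.4]
width: 0.381
```

Request:
{"fn": "apply_moves", "kwargs": {
  "commands": [
    {"slide":[0,0,0.15],"yaw":0,"jaw":-1},
    {"slide":[0,0,0.3],"yaw":0,"jaw":-1},
    {"slide":[0,0,0.3],"yaw":0,"jaw":-1}
  ]
}}

```text
clock: 16.95
ee_pos: [572.1, 11.5, 33.5]
ee_rot: [[-0.932, 0.364, 0.001], [0.364, 0.932, 0.0], [-0.0, 0.0, -1.0]]
contact_force: [-2.2, 0.1, 7.4]
width: 0.381
```

Contact. Release and lift.

Request:
{"fn": "apply_moves", "kwargs": {
  "commands": [
    {"slide":[0,0,-0.1],"yaw":0,"jaw":0.1},
    {"slide":[0,0,-0.1],"yaw":0,"jaw":0.4},
    {"slide":[0,0,-0.1],"yaw":0,"jaw":0.5},
    {"slide":[0,0,-0.1],"yaw":0,"jaw":0.5}
  ]
}}

```text
clock: 17.35
ee_pos: [571.8, 11.4, 33.2]
ee_rot: [[-0.932, 0.363, 0.0], [0.363, 0.932, -0.0], [-0.0, -0.0, -1.0]]
contact_force: [-0.7, -0.1, 0.5]
width: 0.75
```

Request:
{"fn": "apply_moves", "kwargs": {
  "commands": [
    {"slide":[0,0,-4],"yaw":0,"jaw":0.5},
    {"slide":[0,0,-9],"yaw":0,"jaw":0.5},
    {"slide":[0,0,-13],"yaw":0,"jaw":1},
    {"slide":[0,0,-13],"yaw":0,"jaw":1}
  ]
}}

```text
clock: 17.75
ee_pos: [575.9, 11.3, 168.7]
ee_rot: [[-0.931, 0.364, 0.011], [0.364, 0.931, 0.001], [-0.01, 0.005, -1.0]]
contact_force: [0.6, 0.1, -0.1]
width: 0.998
```

```bash
python3 -c "
from h import *
to(522,-442.4,175)
im,i=snap('wrist','w13.png')
print(proj(i,[571.5,9.9,65]))"
```

```text
[-11.49 -44.22  -0.73] [575.9  11.3 168.7] 17.75
[309.16327757 197.96118713]
```

View pics/w13.png

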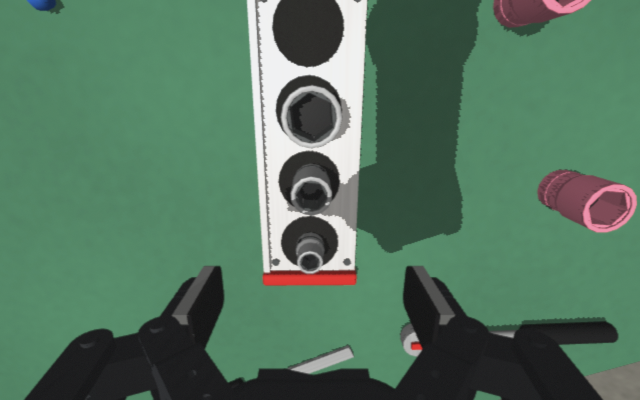

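m is on pad 2, with its rim at (311,193) and the ideal at (309,198). Next, xl, with the jaw at 0.7 to keep clear of the crate.

Request:
{"fn": "apply_moves", "kwargs": {
  "commands": [
    {"slide":[-11.5,-44.2,-1],"yaw":0,"jaw":0.7},
    {"slide":[-11.5,-44.2,-1],"yaw":0,"jaw":0.7},
    {"slide":[-11.5,-44.2,-1],"yaw":0,"jaw":0.7},
    {"slide":[-11.5,-44.2,-1],"yaw":0,"jaw":0.7},
    {"slide":[-11.5,-44.2,-1],"yaw":0,"jaw":0.7}
  ]
}}

```text
clock: 18.3
ee_pos: [540.8, -238.1, 167.0]
ee_rot: [[-0.932, 0.363, -0.003], [0.363, 0.932, 0.001], [0.003, 0.0, -1.0]]
contact_force: [1.6, -0.5, -0.6]
width: 0.849
```

```bash
python3 -c "
from h import *
to(522,-442.4,160)"
```

```text
[ -5.67 -19.72   0.68] [ 540.8 -238.1  167. ] 18.3
```

Request:
{"fn": "apply_moves", "kwargs": {
  "commands": [
    {"slide":[-5.7,-19.7,0],"yaw":0,"jaw":0.7},
    {"slide":[-5.7,-19.7,0],"yaw":0,"jaw":0.7},
    {"slide":[-5.7,-19.7,0],"yaw":0,"jaw":0.7},
    {"slide":[-5.7,-19.7,0],"yaw":0,"jaw":0.7},
    {"slide":[-5.7,-19.7,0],"yaw":0,"jaw":0.7}
  ]
}}

```text
clock: 18.8
ee_pos: [519.2, -450.4, 167.1]
ee_rot: [[-0.928, 0.374, -0.003], [0.374, 0.928, -0.005], [0.001, -0.006, -1.0]]
contact_force: [-0.9, -1.0, 0.5]
width: 0.848
```

Request:
{"fn": "apply_moves", "kwargs": {
  "commands": [
    {"slide":[0,0,1],"yaw":0,"jaw":0.7},
    {"slide":[0,0,1],"yaw":0,"jaw":0.7}
  ]
}}

```text
clock: 19.0
ee_pos: [522.9, -437.8, 155.4]
ee_rot: [[-0.932, 0.362, -0.004], [0.362, 0.932, 0.005], [0.006, 0.003, -1.0]]
contact_force: [1.0, 0.9, -0.0]
width: 0.85
```

```bash
python3 -c "
from h import *
to(522,-442.4,38)
im,i=snap('wrist','w14.png')
print(proj(i,[522,-442.4,74]))"
```

```text
[-0.15 -0.5  11.73] [ 522.9 -437.8  155.4] 19.0
[306.91599728 214.52611617]
```

View pics/w14.png

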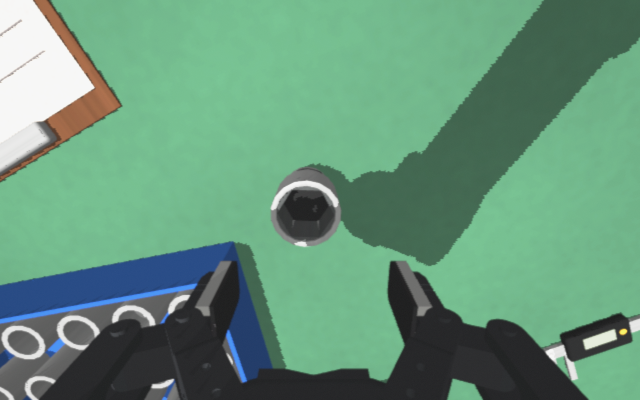

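```bash
python3 -c "
from h import *
i=r.camera_info('wrist');t=r.camera_info('top')
R=r.observe()['ee_rot']
for h in (0,30,50,70):
    for a in ((235,243),(265,400),(232,255)):
        p=ray(i,a,h);print(h,p.round(0),'tool xy rel xl',(R.T@(p-[522,-442.4,h])).round(0)[:2],proj(t,p).round(0))
"; python3 - <<'E'
import cv2
im=cv2.imread('pics/top0.png')
cv2.imwrite('pics/b2.png',cv2.resize(im[100:250,470:640],None,fx=4,fy=4))
E
```

```text
0 [ 551. -534.    0.] tool xy rel xl [-60. -75.] [521. 199.]
0 [ 760. -593.    0.] tool xy rel xl [-276.  -54.] [542. 120.]
0 [ 562. -543.    0.] tool xy rel xl [-74. -79.] [524. 195.]
30 [ 540. -521.   30.] tool xy rel xl [-46. -67.] [523. 202.]
30 [ 728. -574.   30.] tool xy rel xl [-240.  -49.] [542. 128.]
30 [ 550. -529.   30.] tool xy rel xl [-58. -71.] [526. 198.]
50 [ 533. -513.   50.] tool xy rel xl [-36. -62.] [524. 204.]
50 [ 707. -562.   50.] tool xy rel xl [-216.  -45.] [542. 134.]
50 [ 543. -520.   50.] tool xy rel xl [-47. -65.] [527. 200.]
70 [ 526. -504.   70.] tool xy rel xl [-26. -56.] [525. 206.]
70 [ 686. -549.   70.] tool xy rel xl [-191.  -41.] [542. 140.]
70 [ 535. -511.   70.] tool xy rel xl [-37. -60.] [528. 203.]
```

View pics/b2.png

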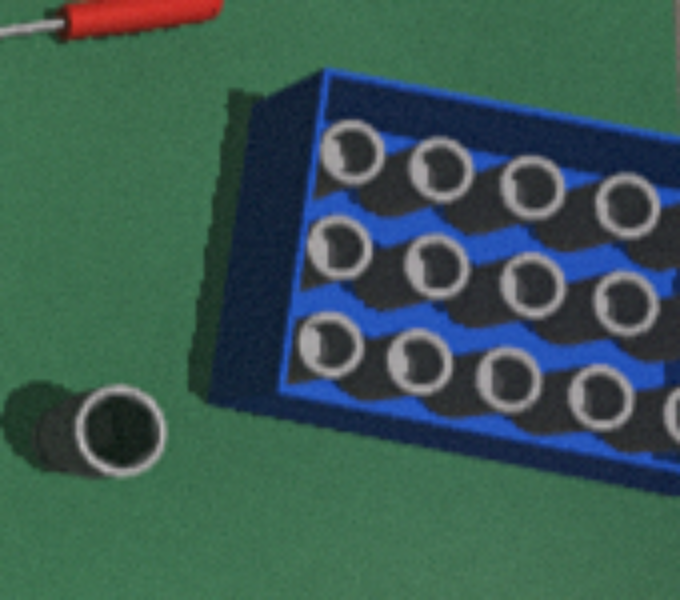

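The crate corner is at about (-60,-75) mm in tool axes from xl, so it is clear. Descending.

Request:
{"fn": "apply_moves", "kwargs": {
  "commands": [
    {"slide":[-0.15,-0.5,5],"yaw":0,"jaw":0.7},
    {"slide":[-0.15,-0.5,9.5],"yaw":0,"jaw":0.7},
    {"slide":[-0.15,-0.5,9.5],"yaw":0,"jaw":0.7},
    {"slide":[-0.15,-0.5,9.5],"yaw":0,"jaw":0.7},
    {"slide":[-0.15,-0.5,9.5],"yaw":0,"jaw":0.7}
  ]
}}

```text
clock: 19.55
ee_pos: [525.4, -446.4, 66.2]
ee_rot: [[-0.932, 0.362, 0.003], [0.362, 0.932, -0.002], [-0.004, -0.001, -1.0]]
contact_force: [0.1, 0.0, 0.6]
width: 0.854
```

```bash
python3 -c "
from h import *
to(522,-442.4,38)"
```

```text
[0.48 0.25 2.82] [ 525.4 -446.4   66.2] 19.55
```

Request:
{"fn": "apply_moves", "kwargs": {
  "commands": [
    {"slide":[0.3,0.2,2],"yaw":0,"jaw":0.7},
    {"slide":[0.3,0.2,2.6],"yaw":0,"jaw":0.7},
    {"slide":[0.3,0.2,2.6],"yaw":0,"jaw":0.7},
    {"slide":[0.3,0.2,2.6],"yaw":0,"jaw":0.7}
  ]
}}

```text
clock: 19.95
ee_pos: [522.3, -444.0, 39.3]
ee_rot: [[-0.932, 0.363, 0.002], [0.363, 0.932, -0.001], [-0.002, -0.001, -1.0]]
contact_force: [-0.4, 0.0, 0.6]
width: 0.854
```

```bash
python3 -c "
from h import *
to(522,-442.4,38)"
```

```text
[0.09 0.13 0.13] [ 522.3 -444.    39.3] 19.95
```

Request:
{"fn": "apply_moves", "kwargs": {
  "commands": [
    {"slide":[0,0.1,0.1],"yaw":0,"jaw":-1},
    {"slide":[0,0.1,0.1],"yaw":0,"jaw":-1},
    {"slide":[0,0.1,0.1],"yaw":0,"jaw":-1},
    {"slide":[0,0.1,0.1],"yaw":0,"jaw":-1},
    {"slide":[0,0.1,0.1],"yaw":0,"jaw":-1}
  ],
  "newtons": 80
}}

```text
clock: 20.45
ee_pos: [522.5, -443.2, 38.2]
ee_rot: [[-0.931, 0.364, 0.002], [0.364, 0.931, -0.001], [-0.002, -0.001, -1.0]]
contact_force: [-0.1, -0.6, 5.9]
width: 0.618
```

Request:
{"fn": "apply_moves", "kwargs": {
  "commands": [
    {"slide":[0,0,0],"yaw":0,"jaw":-1},
    {"slide":[0,0,0],"yaw":0,"jaw":-1}
  ]
}}

```text
clock: 20.65
ee_pos: [522.5, -443.2, 38.2]
ee_rot: [[-0.931, 0.364, 0.002], [0.364, 0.931, -0.001], [-0.002, -0.001, -1.0]]
contact_force: [-0.9, -0.6, 5.5]
width: 0.613
```

Request:
{"fn": "apply_moves", "kwargs": {
  "commands": [
    {"slide":[0,0,-3],"yaw":0,"jaw":-1},
    {"slide":[0,0,-6],"yaw":0,"jaw":-1},
    {"slide":[0,0,-10],"yaw":0,"jaw":-1},
    {"slide":[0,0,-10],"yaw":0,"jaw":-1},
    {"slide":[0,0,-10],"yaw":0,"jaw":-1}
  ]
}}

```text
clock: 21.15
ee_pos: [521.2, -441.7, 136.1]
ee_rot: [[-0.932, 0.363, -0.001], [0.363, 0.932, 0.001], [0.001, 0.001, -1.0]]
contact_force: [0.4, 0.5, -7.5]
width: 0.613
```

```bash
python3 -c "
from h import *
to(448.5,57.6,140)
im,i=snap('wrist','w15.png')"
```

```text
[24.92 43.87 -0.34] [ 521.2 -441.7  136.1] 21.15
```

View pics/w15.png

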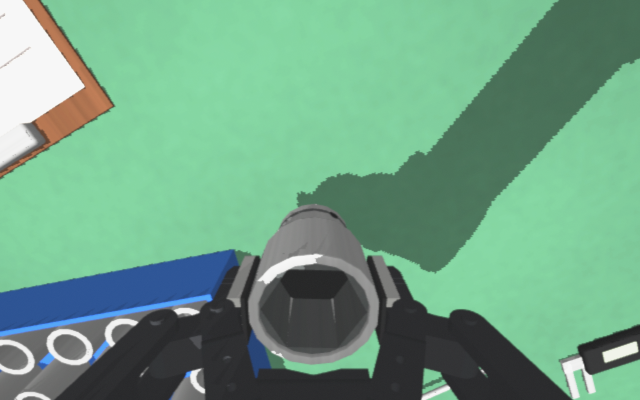

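xl is held. Carrying it to pad 4, underside at about 98 mm.

Request:
{"fn": "apply_moves", "kwargs": {
  "commands": [
    {"slide":[24.9,43.9,0],"yaw":0,"jaw":-1},
    {"slide":[24.9,43.9,0],"yaw":0,"jaw":-1},
    {"slide":[24.9,43.9,0],"yaw":0,"jaw":-1},
    {"slide":[24.9,43.9,0],"yaw":0,"jaw":-1},
    {"slide":[24.9,43.9,0],"yaw":0,"jaw":-1}
  ]
}}

```text
clock: 21.7
ee_pos: [483.3, -192.2, 134.5]
ee_rot: [[-0.932, 0.364, -0.005], [0.364, 0.932, 0.002], [0.005, -0.0, -1.0]]
contact_force: [1.7, 0.9, -7.3]
width: 0.613
```

```bash
python3 -c "
from h import *
to(448.5,57.6,140)"
```

```text
[12.33 22.01 -0.48] [ 483.3 -192.2  134.5] 21.7
```

Request:
{"fn": "apply_moves", "kwargs": {
  "commands": [
    {"slide":[12.3,22,-0.5],"yaw":0,"jaw":-1},
    {"slide":[12.3,22,-0.5],"yaw":0,"jaw":-1},
    {"slide":[12.3,22,-0.5],"yaw":0,"jaw":-1},
    {"slide":[12.3,22,-0.5],"yaw":0,"jaw":-1},
    {"slide":[12.3,22,-0.5],"yaw":0,"jaw":-1}
  ]
}}

```text
clock: 22.2
ee_pos: [449.2, 54.2, 140.1]
ee_rot: [[-0.932, 0.364, -0.004], [0.364, 0.932, -0.001], [0.004, -0.003, -1.0]]
contact_force: [0.7, 1.0, -6.9]
width: 0.614
```

Request:
{"fn": "apply_moves", "kwargs": {
  "commands": [
    {"slide":[0,0,0],"yaw":0,"jaw":-1},
    {"slide":[0,0,0],"yaw":0,"jaw":-1}
  ]
}}

```text
clock: 22.4
ee_pos: [449.8, 54.7, 140.3]
ee_rot: [[-0.934, 0.358, -0.004], [0.358, 0.934, -0.001], [0.003, -0.002, -1.0]]
contact_force: [0.8, -0.6, -7.8]
width: 0.614
```

```bash
python3 -c "
from h import *
to(448.5,57.6,53.2)"
```

```text
[0.19 0.24 8.71] [449.8  54.7 140.3] 22.4
```

Request:
{"fn": "apply_moves", "kwargs": {
  "commands": [
    {"slide":[0.2,0.2,3],"yaw":0,"jaw":-1},
    {"slide":[0.2,0.2,6],"yaw":0,"jaw":-1},
    {"slide":[0.2,0.2,7.6],"yaw":0,"jaw":-1},
    {"slide":[0.2,0.2,7.6],"yaw":0,"jaw":-1},
    {"slide":[0.2,0.2,7.6],"yaw":0,"jaw":-1}
  ]
}}

```text
clock: 22.9
ee_pos: [450.2, 53.6, 65.2]
ee_rot: [[-0.931, 0.366, -0.002], [0.366, 0.931, -0.001], [0.001, -0.002, -1.0]]
contact_force: [0.7, -0.5, -6.9]
width: 0.611
```

```bash
python3 -c "
from h import *
to(448.5,57.6,53.2)"
```

```text
[0.31 0.31 1.2 ] [450.2  53.6  65.2] 22.9
```

Request:
{"fn": "apply_moves", "kwargs": {
  "commands": [
    {"slide":[0.2,0.3,0.5],"yaw":0,"jaw":-1},
    {"slide":[0.2,0.3,1.0],"yaw":0,"jaw":-1},
    {"slide":[0.2,0.3,1.0],"yaw":0,"jaw":-1},
    {"slide":[0.2,0.3,1.0],"yaw":0,"jaw":-1}
  ]
}}

```text
clock: 23.3
ee_pos: [449.8, 58.8, 55.9]
ee_rot: [[-0.932, 0.363, 0.0], [0.363, 0.932, 0.0], [-0.0, 0.0, -1.0]]
contact_force: [0.7, 0.2, -7.6]
width: 0.609
```

Request:
{"fn": "apply_moves", "kwargs": {
  "commands": [
    {"slide":[0,0,0.15],"yaw":0,"jaw":-1},
    {"slide":[0,0,0.25],"yaw":0,"jaw":-1},
    {"slide":[0,0,0.25],"yaw":0,"jaw":-1}
  ]
}}

```text
clock: 23.6
ee_pos: [449.8, 58.8, 53.2]
ee_rot: [[-0.932, 0.363, 0.0], [0.363, 0.932, 0.0], [-0.0, 0.0, -1.0]]
contact_force: [0.1, -0.7, -7.3]
width: 0.614
```

```bash
python3 -c "
from h import *
to(448.5,57.6,53.2)"
```

```text
[ 0.08 -0.16  0.  ] [449.8  58.8  53.2] 23.6
```

Request:
{"fn": "apply_moves", "kwargs": {
  "commands": [
    {"slide":[0.1,-0.1,0.1],"yaw":0,"jaw":-1},
    {"slide":[0.1,-0.1,0.2],"yaw":0,"jaw":-1},
    {"slide":[0.1,-0.1,0.2],"yaw":0,"jaw":-1}
  ]
}}

```text
clock: 23.9
ee_pos: [449.8, 58.6, 53.0]
ee_rot: [[-0.932, 0.364, 0.003], [0.364, 0.932, 0.001], [-0.003, 0.003, -1.0]]
contact_force: [-2.4, 0.4, 15.6]
width: 0.609
```

Contact. Back off 1 mm while releasing, then lift clear.

Request:
{"fn": "apply_moves", "kwargs": {
  "commands": [
    {"slide":[0,0,-0.1],"yaw":0,"jaw":-1},
    {"slide":[0,0,-0.1],"yaw":0,"jaw":0.4},
    {"slide":[0,0,-0.1],"yaw":0,"jaw":0.7},
    {"slide":[0,0,-0.1],"yaw":0,"jaw":0.9},
    {"slide":[0,0,-0.1],"yaw":0,"jaw":0.9}
  ]
}}

```text
clock: 24.4
ee_pos: [448.4, 58.1, 52.2]
ee_rot: [[-0.932, 0.364, -0.0], [0.364, 0.932, -0.0], [-0.0, -0.0, -1.0]]
contact_force: [0.7, -0.3, 0.2]
width: 0.949
```

Request:
{"fn": "apply_moves", "kwargs": {
  "commands": [
    {"slide":[0,0,-4],"yaw":0,"jaw":0.9},
    {"slide":[0,0,-9],"yaw":0,"jaw":0.9},
    {"slide":[0,0,-13],"yaw":0,"jaw":0.9},
    {"slide":[0,0,-13],"yaw":0,"jaw":0.9}
  ]
}}

```text
clock: 24.8
ee_pos: [451.8, 58.6, 186.6]
ee_rot: [[-0.931, 0.364, 0.01], [0.364, 0.931, 0.003], [-0.008, 0.006, -1.0]]
contact_force: [0.5, 0.0, -0.4]
width: 0.95
```

Request:
{"fn": "apply_moves", "kwargs": {
  "commands": [
    {"slide":[0,-30,0],"yaw":0,"jaw":0.9},
    {"slide":[0,-30,0],"yaw":0,"jaw":0.9},
    {"slide":[0,-30,0],"yaw":0,"jaw":0.9},
    {"slide":[0,-30,0],"yaw":0,"jaw":0.9},
    {"slide":[0,-30,0],"yaw":0,"jaw":0.9}
  ]
}}

```text
clock: 25.3
ee_pos: [356.1, -176.1, 181.8]
ee_rot: [[-0.932, 0.363, -0.001], [0.363, 0.932, 0.0], [0.001, -0.0, -1.0]]
contact_force: [1.9, -0.2, 0.2]
width: 0.95
```

```bash
python3 -c "
from h import *
im,i=snap('top','t16.png',(130,120,380,280),3.2)
cv2.imwrite('pics/t16full.png',im)
g=cv2.cvtColor(im,cv2.COLOR_BGR2GRAY)
big,_=None,0
c=im[130:260,260:350];cv2.imwrite('pics/t16b.png',cv2.resize(c,None,fx=4.5,fy=4.5,interpolation=cv2.INTER_CUBIC))
for p,h in [((632.7,-14.1),38),((571.5,9.9),50),((510,33.7),62),((448.5,57.6),74)]:
    print(((proj(i,[*p,15+h])-[260,130]+.5)*4.5-.5).round(1), 'mm/px',(928-h)/372.8/4.5)
snap('scene','s16.png',(280,130,440,260),5)
"
```

```text
[263.7 126.6] mm/px 0.5305197901764426
[215.5 234.7] mm/px 0.5233667143538389
[165.7 347.8] mm/px 0.516213638531235
[113.7 465.6] mm/px 0.5090605627086313
```

View pics/t16b.png

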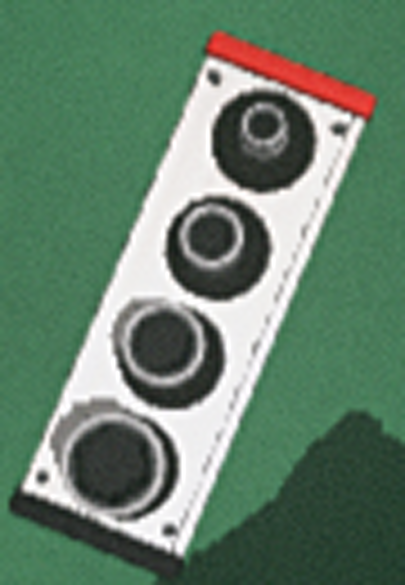

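View pics/s16.png

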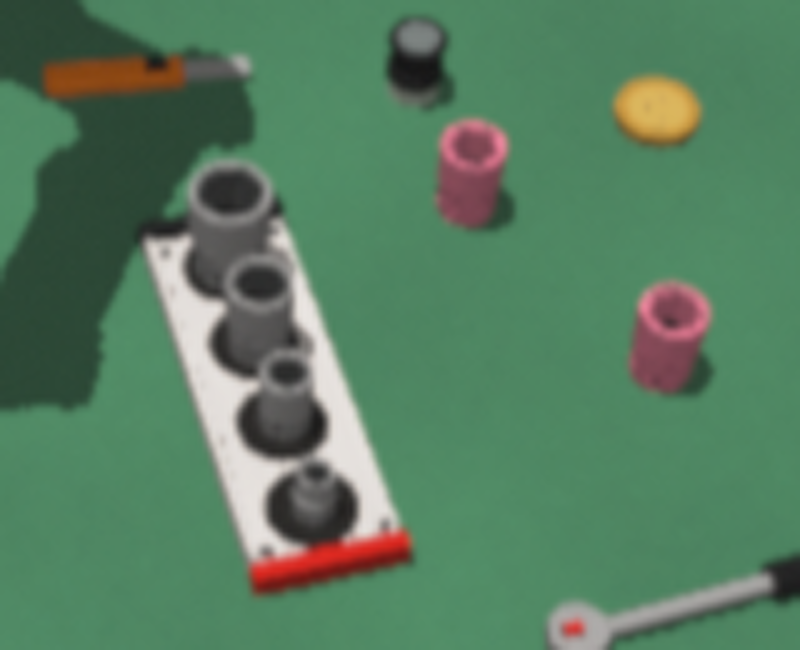

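View pics/t16.png

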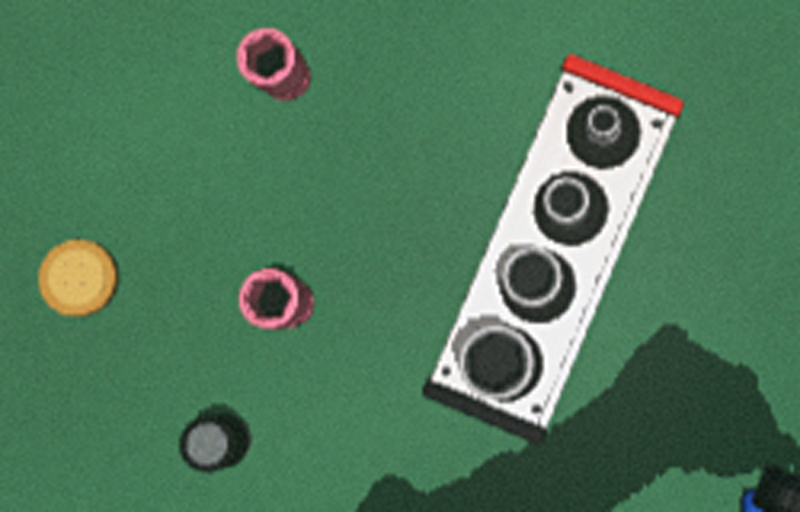

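In the top view the rims sit at s (264,124), m (211,235), l (162,343) and xl (115,462), each within about 3 mm of ideal. The brass block, loupe and pink sockets are unmoved. I'll let the arm settle and hand in.

Request:
{"fn": "apply_moves", "kwargs": {
  "commands": [
    {"slide":[0,0,0],"yaw":0,"jaw":0.9},
    {"slide":[0,0,0],"yaw":0,"jaw":0.9},
    {"slide":[0,0,0],"yaw":0,"jaw":0.9}
  ]
}}

```text
clock: 25.7
ee_pos: [358.1, -173.1, 181.9]
ee_rot: [[-0.933, 0.36, -0.0], [0.36, 0.933, 0.001], [0.001, 0.0, -1.0]]
contact_force: [0.1, 0.3, -0.5]
width: 0.95
```

```bash
python3 -c "
from h import *
r.job_done();print(r.observe()['clock'])"
```

```text
the job is handed in; nothing more can be done
the job is handed in; nothing more can be done
```

All four sockets are on the tray in order of size: s on the red-end pad, then m, l and xl on the black-end pad. I let go of each one and moved the arm clear, then handed the job in at about 26 s. No verdict was reported.

- **Position:** in the last top view, each socket's rim was within about 3 mm of where a centred socket's would be.
- **Standing:** all four look upright in the top and scene views. Each was lowered until the wrist force showed it touching its pad, and then released.
- **Other objects:** the brass block, the magnifier and the pink sockets show no visible movement.
- **One disagreement:** while l was held, the wrist camera suggested it sat 4 mm off in the gripper. The top view after release did not bear that out (about 2 mm from ideal), so I ignored it for the other three.

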